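Get the game box out from behind the display chess pieces

TASK

A customer wants the long game box that lies behind the three big chess pieces on the display board: first stand all three pieces upright in the side tray, then lay the box flat in the middle of the customer's mat, with its long side along the mat's long side, while the pieces wait in the tray. Then put every chess piece back upright on the very spot of the board where it stood at the start. Knock neither box nor pieces over, and leave the two dice where they are.

Things in the scene. Friction and masses are not known exactly. Their poses are not given: they have to be found in the camera images.
- pawn_mid (a point): The pawn: a big turned light-wood chess piece, 96 mm tall, 120 to 210 g, round foot 52 mm across and 22 mm high, then tapering to a slim neck; plain ball head, 35 mm across at 74 to 84 mm above its foot (the place to grip it). It stands upright on the display board. The point is on its axis, half-way up (48 mm above the underside of its foot); z is up along its axis.
- rook_mid (a point): The rook: a big turned light-wood chess piece, 104 mm tall, 120 to 210 g, round foot 52 mm across and 22 mm high, then tapering to a slim neck; drum-shaped tower head with four battlements, 40 mm across at 78 to 96 mm above its foot (the place to grip it). It stands upright on the display board. The point is on its axis, half-way up (52 mm above the underside of its foot); z is up along its axis.
- bishop_mid (a point): The bishop: a big turned light-wood chess piece, 134 mm tall, 120 to 210 g, round foot 52 mm across and 22 mm high, then tapering to a slim neck; tall pointed head with a small button on top, 33 to 35 mm across at 88 to 108 mm above its foot (the place to grip it). It stands upright on the display board. The point is on its axis, half-way up (67 mm above the underside of its foot); z is up along its axis.
- gamebox_mid (a point): The game box: a long brown cardboard box lying on the display board behind the row of chess pieces (on the side away from the robot), close up against their feet so that no finger fits between. 44 mm (its x) by 150 mm (its y, long side) by 52 mm high (z), 210 to 365 g. The point is its centre, 26 mm above its underside. It can only be gripped across its 44 mm.
- plinth: The display board: a dark wooden slab 200 mm (x) by 250 mm (y) by 18 mm thick, fixed. Origin at the centre of its underside, top 18 mm higher. The pieces stand in a row along its y axis, about 62 mm from centre to centre, and the box lies beyond them towards its +x.
- tray: The side tray: a shallow empty plywood tray, fixed, 220 mm (its x, long side) by 100 mm (its y), rim 18 mm high, walls and floor 5 mm thick; the three pieces fit in it in one row along its x. Origin at the centre of its underside.
- mat: The customer's mat: a flat rectangular cork mat with a grey felt face, fixed, 190 mm (its x, long side) by 85 mm (its y), 3 mm thick. Origin at the centre of its underside.
- die: A bystander: one of two white 18 mm dice on the back corners of the display board, the one towards the board's +y, loose. Origin at the centre of its underside.
- die2: A bystander: the other die, towards the board's -y, loose. Origin at the centre of its underside.
Things that resemble listed ones, but are neither listed nor needed, are in the scene too. There is more than one size of the mat; the job needs the smaller.

How it is judged:
By the outcome, as a careful person would: the job done as asked, in the order asked, and still so for the second after the job is handed in, with the robot touching nothing.
It also fails if it takes over 144 s, if anything falls off the work surface, if the arm or the gripper's body presses on something with over 40 N, if the wrist force passes 120 N, or if a joint passes its speed limit or range.

ROBOT

A 6-joint arm with a two-finger parallel gripper is mounted at the origin on the work surface. World frame = base frame: x ahead of the robot, y to its left, z up, the work surface at z = 0. Lengths are in m, angles in rad, forces in N, time in s.
With the tool pointing down it reaches from about 0.35 to 0.925 m from the base axis. Payload 6.4 kg.
Tool frame: the origin (TCP) lies midway between the tips of the shut fingers; the grasp point (between the pads) lies 19 mm behind it; z points along the fingers, y is the line along which they close (so a half turn about z gives the same grasp; the last joint's range is limited). The gripper opens to 94 mm and grips with 3 to 60 N. Pads are 16 mm wide; open, the fingers measure 119 mm over their backs; the gripper's body (75 mm by 177 mm) begins 78 mm behind the grasp point.
Start: joints at [0.949, 0.245, 1.558, -0, 1.339, -0.174], TCP at [0.281, 0.586, 0.205] pointing down, gripper open.
Joint ranges: [-3.13, 3.13], [-1.02, 2.26], [0.13, 2.54], [-0.95, 4.09], [0.21, 2.88], [-2.74, 2.74]. Speed limits (rad/s): [2.57, 2.57, 3.14, 3.14, 3.14, 3.14].

INTERFACE

Orientations are given as a 3x3 rotation matrix whose columns are the frame's x, y, z axes.
In Python, from bench import arm, optics gives the robot as it stands.
- The arm moves only by the shell command python3 -m creep 'ROWS'. ROWS is JSON, a list that holds one entry, the list of rows, each a list of 5 numbers: the finger opening in m, from 0 to 0.094, then the shift along the tool's x, y, z in m, then the turn about the tool's z in degrees. A call has 1 to 10 rows; each row is the pose to reach, as a shift and turn from the pose commanded when the call began, along the tool's axes at that moment; what a row does not reach only later rows make up. A row lasts 1/12 s, in which the tool goes at most 41.7 mm and 7.16 degrees, less where a joint would pass 70% of its speed; a pose out of reach is approached as far as the arm can. A call with a gripper value outside its range is refused whole. The fingers move at their own pace and stop on an object; the grip force is fixed at half the most. Time passes only in rows, so rows that repeat a pose let the fingers close. It gives the time, the measured TCP pose, the force, the opening and the grip force at its end, in the units of the state.
- arm.sense(): the state, without advancing time (a new reading comes with each control period).
- optics.snapshot(name): name is "scene" or "top" or "wrist"; returns the picture (480x640x3 uint8, blue, green, red); there is no depth.
- optics.camera_model(name): a dict with "fx", "fy", "cx", "cy" (pixels), "R" (3x3) and "t" (3): a world point X has camera coordinates R X + t. Camera axes: x right, y down, z forward; pixel columns grow to the right and rows downward; lengths in m; the calibration is good to about 2 mm. A picture is of the moment at which its call begins: read the wrist's pose just before it. camera_model takes no time and is no camera call; for the wrist camera it gives the pose at the moment of the call.
- arm.close_job(): hands the job in; it is judged then, once.
The state is a dict: "time_s": time; "joint_pos": joint angles; "dq": joint speeds; "joint_efforts": joint torques, N m; "ee_pos": TCP position; "orientation": TCP orientation; "force": force on the tool from outside, world axes, zero at the start; "moment": the same for the moment, N m; "gripper_width": finger opening in m; "finger_force": force on a finger pad.
Only numpy, scipy, OpenCV 4.12 (cv2) and the standard library are available. Lean on these libraries where they do the work, as an engineer would, in place of code of your own. Each camera call takes 0.05 s, during which the arm holds its last target. There are 200 camera calls.

## Working session

There is one attempt and no reset: what is moved stays moved. The work goes in short steps, Python scripts to look and compute and a shell command to move; the robot and the scene stay as the last step left them, time stands still between calls to the robot, and variables do not carry over. Pictures are saved under pics/ and viewed, at most 14 in all, crops included, and the job is handed in when it is done.

```bash
mkdir -p pics; ls; python3 - <<'E'
from bench import arm, optics
import cv2
for n in ("scene","top"):
    cv2.imwrite(f"pics/{n}0.png",optics.snapshot(n))
    print(n,optics.camera_model(n))
s=arm.sense();print(s)
E
```

```text
pics
scene {'fx': 520.2117588833217, 'fy': 520.2117588833217, 'cx': 311.3981201211571, 'cy': 243.03857909239034, 'R': array([[-0.27491924,  0.96138228, -0.01278782],
       [ 0.56738873,  0.1514857 , -0.80939614],
       [-0.77620193, -0.22977424, -0.5871238 ]]), 't': array([ 0.1081753 , -0.15908225,  1.38807324])}
top {'fx': 602.5202298848059, 'fy': 602.5202298848059, 'cx': 327.90076510297575, 'cy': 234.88510537308161, 'R': array([[-0.02276801, -0.99971494,  0.00718697],
       [-0.99502461,  0.02196258, -0.0971786 ],
       [ 0.09699305, -0.00936378, -0.99524101]]), 't': array([-0.00325714,  0.43624446,  1.36898441])}
{'time_s': 0.1, 'joint_pos': array([ 9.48890071e-01,  2.45720621e-01,  1.55884648e+00, -2.34489197e-05,
        1.33869787e+00, -1.74120191e-01]), 'dq': array([-8.89641728e-04, -1.42178221e-03, -4.18877571e-03,  2.61104286e-05,
        8.11446075e-04, -1.08757346e-03]), 'joint_efforts': array([-3.39124722e-05, -4.16911483e+01, -3.15528166e+01,  6.86386577e-02,
        3.09447222e-02, -2.57871045e-05]), 'ee_pos': array([0.28113459, 0.58547829, 0.20449518]), 'orientation': array([[-9.01410096e-01,  4.32965270e-01, -9.55720985e-04],
       [ 4.32966242e-01,  9.01409091e-01, -1.37250381e-03],
       [ 2.67249102e-04, -1.65098371e-03, -9.99998601e-01]]), 'force': array([ 0.24877489, -0.08993767,  0.43313581]), 'moment': array([ 0.03165587, -0.00625534,  0.0017173 ]), 'finger_force': 0.0, 'gripper_width': 0.09414543284944964}
```

View pics/scene0.png

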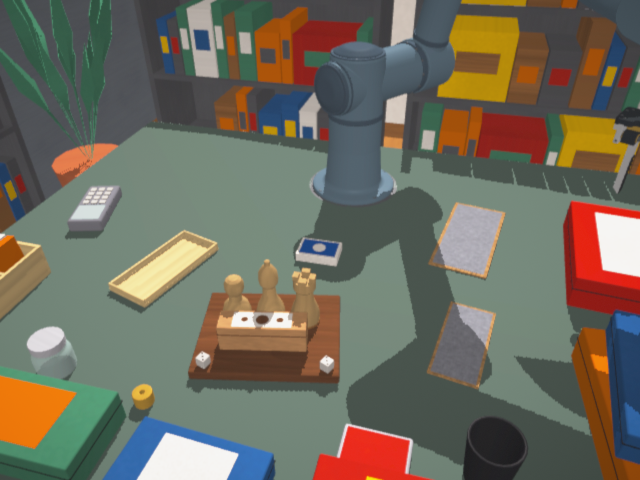

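View pics/top0.png

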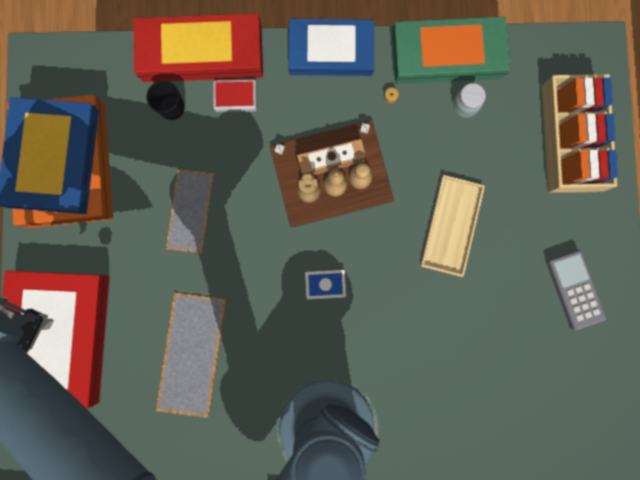

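The pictures show the board around top pixel (333,175). From left to right the row is rook (308,187), bishop (335,180), pawn (360,175), with the box behind it. The tray is at (453,225). The smaller mat is at (190,210), and the larger at (190,355). I'll enlarge these for measuring.

```bash
cat > h.py <<'E'
import numpy as np, cv2
from bench import arm, optics
def world(cam,uv,z):
    m=optics.camera_model(cam) if isinstance(cam,str) else cam
    R=np.array(m["R"]);t=np.array(m["t"])
    d=R.T@np.array([(uv[0]-m["cx"])/m["fx"],(uv[1]-m["cy"])/m["fy"],1]); c=-R.T@t
    return c+d*(z-c[2])/d[2]
def pix(cam,X):
    m=optics.camera_model(cam) if isinstance(cam,str) else cam
    p=np.array(m["R"])@np.array(X)+m["t"]; return np.array([m["fx"]*p[0]/p[2]+m["cx"],m["fy"]*p[1]/p[2]+m["cy"]])
E
python3 - <<'E'
from h import *
im=cv2.imread("pics/top0.png")
a=cv2.resize(im[110:235,265:400],None,fx=4.4,fy=4.4,interpolation=cv2.INTER_CUBIC)
cv2.imwrite("pics/topc.png",a)
for n,uv in dict(rook=(308,187),bis=(335,180),pawn=(360,175)).items(): print(n,world("top",uv,.11))
def rect(name,box,lo,hi,z):
    x0,y0,x1,y1=box; c=im[y0:y1,x0:x1]
    m=cv2.inRange(cv2.cvtColor(c,cv2.COLOR_BGR2HSV),lo,hi)
    m=cv2.morphologyEx(m,cv2.MORPH_CLOSE,np.ones((5,5)))
    cs=max(cv2.findContours(m,0,2)[0],key=cv2.contourArea)
    P=np.array([world("top",(p[0][0]+x0,p[0][1]+y0),z)[:2] for p in cs]).astype(np.float32)
    print(name,cv2.minAreaRect(P*1000),cv2.contourArea(cs))
rect("tray",(410,160,495,290),(10,60,100),(35,255,255),.018)
# mat: background is green hue ~ ; mat is non-green
c=cv2.cvtColor(im,cv2.COLOR_BGR2HSV); print(c[120,560-60],c[250,120],c[210,180],c[240,190],c[200,240])
rect("mat_or",(155,160,225,262),(5,40,60),(30,255,255),.003)
rect("mat_gr",(155,160,225,262),(90,0,30),(179,90,255),.003)
E
```

```text
rook [0.5330237  0.02870498 0.11      ]
bis [ 0.54720208 -0.03040289  0.11      ]
pawn [ 0.55708898 -0.08519604  0.11      ]
tray ((453.15362548828125, -302.88336181640625), (103.36975860595703, 223.78700256347656), 74.38140869140625) 4119.0
[ 69  38 106] [ 69  38 106] [113  12  82] [115  11 139] [ 71  41 107]
mat_or ((502.5716857910156, 310.23651123046875), (88.00517272949219, 193.29763793945312), 81.73242950439453) 2954.5
mat_gr ((502.566650390625, 310.6514892578125), (70.24822235107422, 175.35887145996094), 81.7691650390625) 2100.5
```

View pics/topc.png

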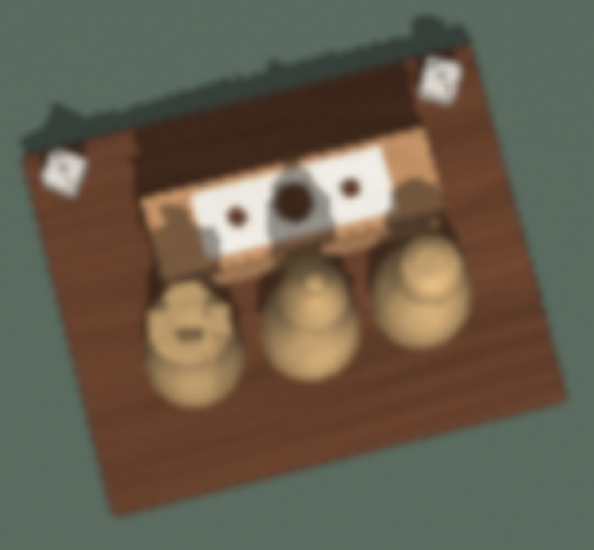

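The crop is sharp enough. The board corners are at crop (22,150), (465,42), (568,400), (115,517). The rook top is at (189,325), the bishop button at (315,283) and the pawn ball at (432,266). The box top runs from (143,198) to (424,127).

```bash
cat >> h.py <<'E'
def delta(xy,z,ydir):
    "rows needed: shift in tool axes and turn about tool z (deg) to TCP at xy,z with tool y at world angle ydir"
    s=arm.sense();R=np.array(s["orientation"]);p=np.array(s["ee_pos"])
    d=R.T@(np.array([*xy,z])-p); a=np.degrees(np.arctan2(R[1,1],R[0,1]))
    print("shift mm",np.round(d*1000,1),"turn",round(-((ydir-a+180)%360-180),1),"t",s["time_s"])
E
python3 - <<'E'
from h import *
def w(c,z): return world("top",(265+(c[0]+.5)/4.4-.5,110+(c[1]+.5)/4.4-.5),z)[:2]
B=[w(c,.018) for c in((22,150),(465,42),(568,400),(115,517))]
B=np.array(B);print("board",B.mean(0),[np.linalg.norm(B[i]-B[i-1]) for i in range(4)],np.degrees(np.arctan2(*(B[0]-B[3])[::-1])),np.degrees(np.arctan2(*(B[1]-B[2])[::-1])),np.degrees(np.arctan2(*(B[0]-B[1])[::-1]))-90)
print("rook",w((189,325),.122),w((194,360),.035));print("bishop",w((315,283),.152),w((311,333),.035));print("pawn",w((432,266),.097),w((420,300),.035))
print("box",w((143,198),.07),w((424,127),.07))
m=optics.camera_model("wrist");s=arm.sense();R=s["orientation"];c=-m["R"].T@m["t"]
print("wristcam in tool",R.T@(c-s["ee_pos"]),R.T@m["R"].T, m["fx"])
delta((.547,-.03),.30,14.5)
E
```

```text
board [ 0.58306276 -0.02401417] [np.float64(0.20323838690958584), np.float64(0.2440692897673948), np.float64(0.2009742066274437), np.float64(0.2471853569973739)] 13.152801998657432 14.042206782814825 12.795984468376574
rook [0.53858779 0.02921925] [0.53609472 0.02895072]
bishop [ 0.55214815 -0.03226962] [ 0.5490741 -0.0325475]
pawn [ 0.57055636 -0.09252513] [ 0.56536571 -0.090104  ]
box [0.61463674 0.05267945] [ 0.64874827 -0.09238146]
wristcam in tool [ 0.07893678  0.00021051 -0.17895445] [[ 9.47574521e-04 -9.62063571e-01 -2.72823729e-01]
 [ 9.99999506e-01  8.29982936e-04  5.46424999e-04]
 [-2.99256547e-04 -2.72824112e-01  9.62063883e-01]] 407.70934982052626
shift mm [-506.1 -439.8  -94.9] turn 49.8 t 0.1
```

```bash
python3 -m creep '[[[0.094,-20,-15,-0.05,5],[0.094,0,0,-0.095,5]]]' | tail -3; python3 -m creep --help | head -5
```

```text
force: [-0.9, -1.5, -4.5]
gripper_width: 0.0939
finger_force: 0.0invalid input: not JSON, or not a number
```

I slipped on units in that first row by typing mm in place of m. The speed cap limited it to a small motion, and the second row went back. From here the rows are in metres.

```bash
python3 -m creep '[[[0.094,-0.03,-0.025,-0.095,7],[0.094,-0.06,-0.05,-0.095,14],[0.094,-0.09,-0.08,-0.095,21],[0.094,-0.12,-0.105,-0.095,28],[0.094,-0.15,-0.13,-0.095,35],[0.094,-0.18,-0.155,-0.095,42],[0.094,-0.21,-0.18,-0.095,49],[0.094,-0.23,-0.2,-0.095,49],[0.094,-0.25,-0.22,-0.095,49],[0.094,-0.25,-0.22,-0.095,49]]]'; python3 -c "
from h import *
delta((.552,-.03),.30,13.5)"
```

```text
time_s: 1.1
ee_pos: [0.3973, 0.242, 0.3384]
orientation: [[-0.172, 0.985, 0.0], [0.985, 0.172, -0.002], [-0.002, 0.0, -1.0]]
force: [-0.8, 0.5, 1.0]
gripper_width: 0.0939
finger_force: 0.0
shift mm [-294.4  105.6   39. ] turn -3.6 t 1.1
```

```bash
python3 -m creep '[[[0.094,-0.035,0.015,0.01,-2],[0.094,-0.07,0.03,0.02,-3.6],[0.094,-0.105,0.045,0.03,-3.6],[0.094,-0.14,0.06,0.04,-3.6],[0.094,-0.175,0.075,0.04,-3.6],[0.094,-0.21,0.09,0.04,-3.6],[0.094,-0.24,0.1,0.04,-3.6],[0.094,-0.26,0.105,0.04,-3.6],[0.094,-0.26,0.105,0.04,-3.6],[0.094,-0.26,0.105,0.04,-3.6]]]'; python3 -c "
from h import *
import json
m=optics.camera_model('wrist');im=optics.snapshot('wrist');cv2.imwrite('pics/w1.png',im)
json.dump({k:np.array(v).tolist() for k,v in m.items()},open('w1.json','w'))
cv2.imwrite('pics/w1v.png',cv2.resize(im,(800,600)))
"
```

```text
time_s: 1.93
ee_pos: [0.5457, 0.0101, 0.298]
orientation: [[-0.24, 0.971, -0.001], [0.971, 0.24, 0.001], [0.001, -0.001, -1.0]]
force: [-0.4, -0.5, -0.1]
gripper_width: 0.0941
finger_force: 0.0
```

View pics/w1v.png

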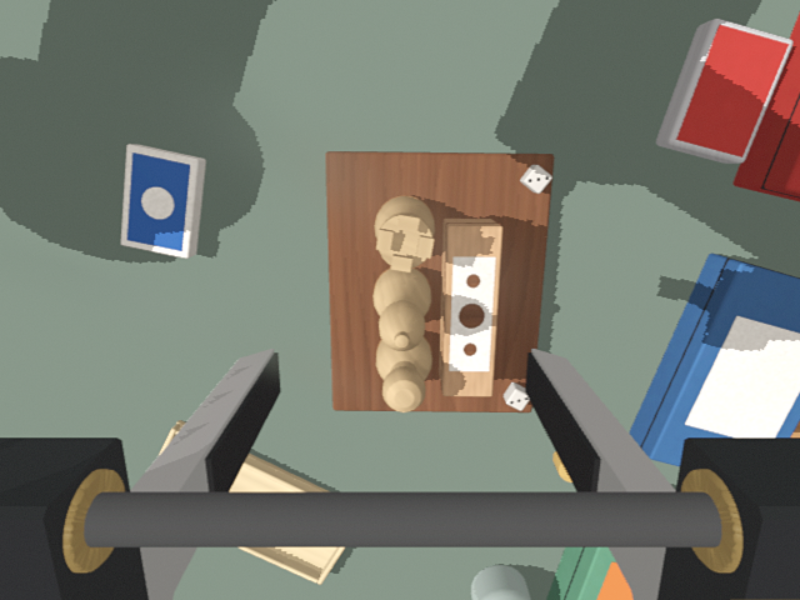

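This is the wrist view from above (800x600). Rook head is at (405,238), bishop button at (402,341) and pawn ball at (404,390). Box top corners are about (444,226), (502,226), (493,396), (443,396), and board corners (326,152), (553,153), (333,410).

```bash
python3 - <<'E'
from h import *
import json
m=json.load(open('w1.json'))
def w(c,z): return world(m,(c[0]/1.25,c[1]/1.25),z)[:2]
print("rook",w((405,238),.122));print("bis",w((402,341),.152),"foot top edge",w((402,267),.035));print("pawn",w((403.5,390),.097))
for n,c in dict(rook=(375,434),bis=(373,431),pawn=(376,431)).items():
  r=dict(rook=225,bis=297,pawn=357)[n]; print(n,"foot",w((sum(c)/2,r),.035),w((c[1],r),.035)-w((c[0],r),.035))
q=np.array([w(c,.07) for c in((444,226),(502,226),(493,396),(443,396))]);print("box",q,q.mean(0))
b=np.array([w(c,.018) for c in((326,152),(553,153),(333,410))]);print("board",b,(b[1]+b[2])/2)
d=q[0]-q[3];print(np.degrees(np.arctan2(d[1],d[0]))-90);d=b[0]-b[2];print(np.degrees(np.arctan2(d[1],d[0]))-90)
E
```

```text
rook [0.54231584 0.03362651]
bis [ 0.55607226 -0.03046235] foot top edge [ 0.54961397 -0.00513882]
pawn [ 0.5723148  -0.09131194]
rook foot [0.54279443 0.03139867] [0.04956559 0.01229146]
bis foot [ 0.55623875 -0.03188862] [0.05066308 0.01257034]
pawn foot [ 0.57152504 -0.08780392] [0.04968851 0.01233444]
box [[ 0.57234513  0.04261499]
 [ 0.61722621  0.05374484]
 [ 0.65302557 -0.0906619 ]
 [ 0.61049333 -0.10122338]] [ 0.61327256 -0.02388136]
board [[ 0.46221325  0.0740776 ]
 [ 0.65310126  0.12053437]
 [ 0.51867848 -0.16649547]] [ 0.58588987 -0.02298055]
14.853776824440516
13.208875814767907
```

```bash
python3 -c "
from h import *
delta((.541,.031),.087,13.5)"
```

```text
shift mm [ 20.4   0.7 211.3] turn 0.4 t 1.9833
```

```bash
python3 -m creep '[[[0.094,0.02,0.001,0.035,0.4],[0.094,0.02,0.001,0.07,0.4],[0.094,0.02,0.001,0.105,0.4],[0.094,0.02,0.001,0.14,0.4],[0.094,0.02,0.001,0.17,0.4],[0.08,0.02,0.001,0.19,0.4],[0.07,0.02,0.001,0.205,0.4],[0.06,0.02,0.001,0.211,0.4],[0.06,0.02,0.001,0.211,0.4],[0.06,0.02,0.001,0.211,0.4]]]'; python3 -c "
from h import *
m=optics.camera_model('wrist');im=optics.snapshot('wrist');cv2.imwrite('pics/w2.png',im)
s=arm.sense()
R=s['orientation'];p=s['ee_pos'];g=p-.019*R[:,2]
print(p,[pix(m,g+R[:,1]*a) for a in(-.03,-.02,0,.02,.03)])
"
```

```text
time_s: 2.82
ee_pos: [0.5422, 0.0307, 0.0885]
orientation: [[-0.235, 0.972, 0.001], [0.972, 0.235, 0.0], [-0.0, 0.001, -1.0]]
force: [0.4, -0.6, -0.4]
gripper_width: 0.064
finger_force: 0.0
[0.54276416 0.03036402 0.08912252] [array([251.55840427, 316.96676485]), array([274.84742504, 317.00353332]), array([321.42921228, 317.07707616]), array([368.01599449, 317.1506269 ]), array([391.31125895, 317.18740522])]
```

View pics/w2.png

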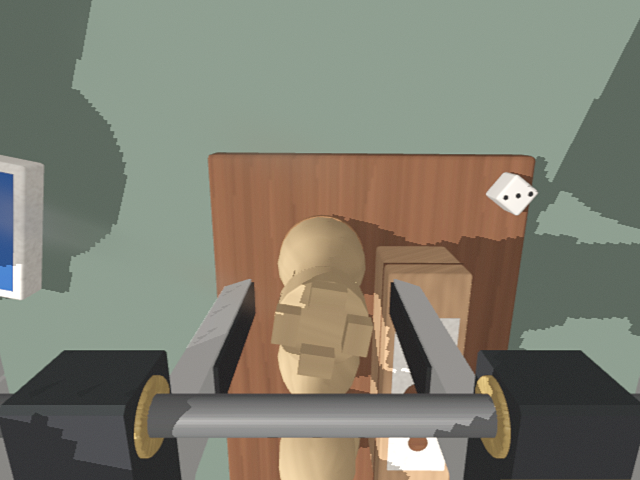

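The rook head spans columns 273 to 373, centred at 323. The fingers are centred at about 322, so the grasp is well centred. I'll close on it.

```bash
python3 -m creep '[[[0.03,0,0,0,0],[0.03,0,0,0,0],[0.03,0,0,0,0],[0.03,0,0,0,0],[0.03,0,0,0,0],[0.03,0,0,0,0]]]'; python3 -c "
from h import *
print(world('wrist',(323,327),.122)-arm.sense()['ee_pos'],arm.sense()['ee_pos'])"
```

```text
time_s: 3.37
ee_pos: [0.5424, 0.0297, 0.0884]
orientation: [[-0.234, 0.972, 0.001], [0.972, 0.234, -0.0], [-0.0, 0.001, -1.0]]
force: [-1.8, 0.2, 4.8]
gripper_width: 0.0393
finger_force: 30.0
[0.00053898 0.00245697 0.03357619] [0.54237057 0.0296547  0.08842381]
```

```bash
python3 -m creep '[[[0.03,0,0,-0.01,0],[0.03,0,0,-0.04,0],[0.03,0,0,-0.08,0],[0.03,-0.01,-0.03,-0.12,0],[0.03,-0.03,-0.06,-0.15,-4],[0.03,-0.06,-0.09,-0.15,-11],[0.03,-0.09,-0.12,-0.15,-18],[0.03,-0.12,-0.145,-0.15,-25],[0.03,-0.15,-0.17,-0.15,-32],[0.03,-0.18,-0.19,-0.15,-39]]]'; python3 -c "
from h import *
delta((.3896,-.2851),.0764,74.4)"
```

```text
time_s: 4.2
ee_pos: [0.4113, -0.161, 0.2378]
orientation: [[-0.745, 0.667, 0.0], [0.667, 0.745, -0.0], [-0.0, 0.0, -1.0]]
force: [-0.1, -0.9, -2.6]
gripper_width: 0.0396
finger_force: 30.0
shift mm [ -66.6 -106.9  161.4] turn -26.3 t 4.2
```

```bash
python3 -m creep '[[[0.03,-0.017,-0.026,0,-7],[0.03,-0.035,-0.053,0,-14],[0.03,-0.05,-0.08,0,-21],[0.03,-0.067,-0.107,0,-26.3],[0.03,-0.067,-0.107,0.03,-26.3],[0.03,-0.067,-0.107,0.06,-26.3],[0.03,-0.067,-0.107,0.09,-26.3],[0.03,-0.067,-0.107,0.11,-26.3],[0.03,-0.067,-0.107,0.11,-26.3],[0.03,-0.067,-0.107,0.11,-26.3]]]'; python3 -c "
from h import *
delta((.3896,-.2851),.0764,74.4)
im=optics.snapshot('wrist');cv2.imwrite('pics/w3.png',im)
s=arm.sense();p=s['ee_pos']
print([pix('wrist',(.4532+.963*a-.269*b*-1*1,-.3029-.269*a+.963*b,.018)) for a,b in((-.11,-.05),(-.11,.05),(.11,.05),(.11,-.05))])"
```

```text
time_s: 5.03
ee_pos: [0.3899, -0.2838, 0.127]
orientation: [[-0.962, 0.273, -0.002], [0.273, 0.962, 0.002], [0.002, 0.002, -1.0]]
force: [1.0, -0.1, -1.1]
gripper_width: 0.0391
finger_force: 30.0
shift mm [-0.2 -1.4 50.6] turn -0.3 t 5.0333
[array([249.59242392, 173.93878017]), array([391.25941998, 173.42923862]), array([380.18635915, 432.83488735]), array([263.02313985, 433.17035218])]
```

View pics/w3.png

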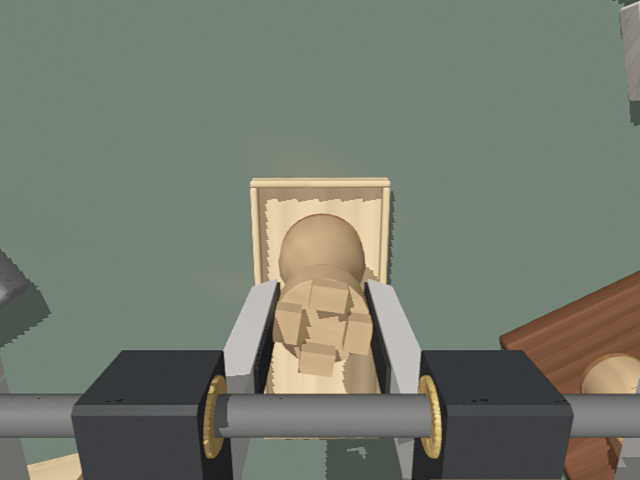

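The tray rim in view (columns 251 to 390, top row 180) matches the prediction, and the rook hangs centred between its walls. I'll lower it now.

```bash
python3 -m creep '[[[0.03,0,-0.001,0.02,0],[0.03,0,-0.001,0.035,0],[0.03,0,-0.001,0.043,0],[0.03,0,-0.001,0.047,0],[0.03,0,-0.001,0.05,0],[0.03,0,-0.001,0.051,0],[0.03,0,-0.001,0.051,0],[0.03,0,-0.001,0.051,0]]]'
```

```text
time_s: 5.75
ee_pos: [0.3907, -0.2859, 0.0774]
orientation: [[-0.962, 0.273, 0.001], [0.273, 0.962, -0.001], [-0.001, -0.001, -1.0]]
force: [-0.1, -0.3, -0.0]
gripper_width: 0.0395
finger_force: 30.0
```

```bash
python3 -m creep '[[[0.03,0,0,0.001,0],[0.03,0,0,0.001,0]]]' | grep -E "ee|force"; python3 -m creep '[[[0.03,0,0,0.001,0],[0.03,0,0,0.001,0]]]'| grep -E "ee|force"
```

```text
ee_pos: [0.3904, -0.2856, 0.0759]
force: [0.3, 0.1, -2.0]
finger_force: 30.0
ee_pos: [0.3906, -0.2858, 0.0755]
force: [-2.0, 0.9, 4.0]
finger_force: 30.0
```

```bash
python3 -m creep '[[[0.06,0,0,0,0],[0.07,0,0,0,0],[0.08,0,0,0,0],[0.09,0,0,-0.03,0],[0.09,0,0,-0.07,0],[0.09,0,0,-0.11,0],[0.09,0,0.02,-0.14,7],[0.09,0.02,0.05,-0.16,14],[0.09,0.04,0.08,-0.16,21],[0.09,0.06,0.11,-0.16,28]]]'; python3 -c "
from h import *
delta((.555,-.031),.097,13.5)"
```

```text
time_s: 6.92
ee_pos: [0.3627, -0.1627, 0.2362]
orientation: [[-0.716, 0.698, 0.003], [0.698, 0.716, -0.002], [-0.003, 0.0, -1.0]]
force: [-0.6, -0.3, 0.3]
gripper_width: 0.0898
finger_force: 0.0
shift mm [-45.3 228.5 139.4] turn 32.2 t 6.9167
```

```bash
python3 -m creep '[[[0.09,-0.007,0.035,0,7],[0.09,-0.014,0.07,0,14],[0.09,-0.021,0.105,0,21],[0.09,-0.028,0.14,0,28],[0.09,-0.035,0.175,0,32.2],[0.09,-0.042,0.205,0,32.2],[0.09,-0.045,0.225,0.02,32.2],[0.09,-0.0455,0.2285,0.05,32.2],[0.08,-0.0455,0.2285,0.08,32.2],[0.07,-0.0455,0.2285,0.105,32.2]]]';python3 -m creep '[[[0.065,0,0,0.02,0],[0.06,0,0,0.034,0],[0.06,0,0,0.034,0],[0.06,0,0,0.034,0]]]'; python3 -c "
from h import *
im=optics.snapshot('wrist');cv2.imwrite('pics/w4.png',im)
s=arm.sense();R=s['orientation'];p=s['ee_pos'];d=world('wrist',(402/1.25,250),.116)
print([pix('wrist',p+R[:,1]*a+np.array([0,0,.019])) for a in(-.0175,0,.0175)],pix('wrist',p+np.array([0,0,.055])))"
```

```text
time_s: 7.75
ee_pos: [0.5533, -0.0293, 0.1273]
orientation: [[-0.242, 0.97, -0.002], [0.97, 0.242, 0.0], [0.001, -0.001, -1.0]]
force: [0.7, -0.0, -0.4]
gripper_width: 0.0799
finger_force: 0.0
time_s: 8.08
ee_pos: [0.5532, -0.0299, 0.095]
orientation: [[-0.241, 0.971, -0.002], [0.971, 0.241, 0.0], [0.001, -0.002, -1.0]]
force: [-0.4, -0.5, 0.5]
gripper_width: 0.0601
finger_force: 0.0
[array([279.67883317, 315.46940221]), array([320.33100541, 315.49626519]), array([360.97802799, 315.52312477])] [320.05280139 362.58880569]
```

View pics/w4.png

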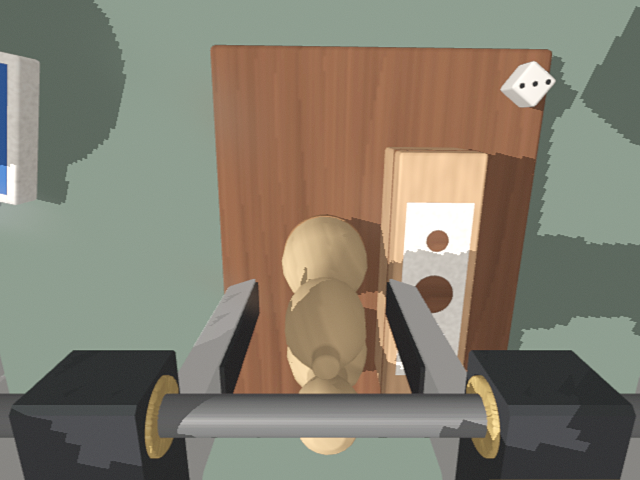

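The bishop head is centred at column 326 with the button at (327,360), and the gripper at 320. I'll shift +2.5 mm in tool y and then close.

```bash
python3 -m creep '[[[0.06,0,0.0025,-0.001,0],[0.05,0,0.0025,-0.001,0],[0.03,0,0.0025,-0.001,0],[0.025,0,0.0025,-0.001,0],[0.025,0,0.0025,-0.001,0],[0.025,0,0.0025,-0.001,0],[0.025,0,0.0025,-0.001,0]]]'; python3 -m creep '[[[0.025,0,0,-0.01,0],[0.025,0,0,-0.04,0],[0.025,0,0,-0.08,0],[0.025,-0.01,-0.02,-0.12,0],[0.025,-0.02,-0.05,-0.15,-4],[0.025,-0.04,-0.085,-0.15,-11],[0.025,-0.06,-0.12,-0.15,-18],[0.025,-0.08,-0.145,-0.15,-25],[0.025,-0.1,-0.16,-0.15,-32],[0.025,-0.12,-0.16,-0.15,-39]]]'; python3 -c "
from h import *
delta((.4542,-.3034),.084,74.0)"
```

```text
time_s: 8.72
ee_pos: [0.5562, -0.0295, 0.0969]
orientation: [[-0.241, 0.971, 0.0], [0.971, 0.241, -0.0], [-0.0, 0.0, -1.0]]
force: [-0.0, -0.4, 2.3]
gripper_width: 0.0338
finger_force: 30.0
time_s: 9.55
ee_pos: [0.4275, -0.1856, 0.2472]
orientation: [[-0.777, 0.629, 0.0], [0.629, 0.777, -0.001], [-0.001, -0.001, -1.0]]
force: [0.6, -0.5, -1.1]
gripper_width: 0.0333
finger_force: 30.0
shift mm [-94.8 -74.6 163.3] turn -23.0 t 9.55
```

```bash
python3 -m creep '[[[0.025,-0.025,-0.02,0,-7],[0.025,-0.05,-0.04,0,-14],[0.025,-0.075,-0.06,0,-21],[0.025,-0.095,-0.075,0.01,-23],[0.025,-0.095,-0.075,0.045,-23],[0.025,-0.095,-0.075,0.08,-23],[0.025,-0.095,-0.075,0.115,-23],[0.025,-0.095,-0.075,0.14,-23],[0.025,-0.095,-0.075,0.15,-23],[0.025,-0.095,-0.075,0.152,-23]]]'; python3 -c "
from h import *
delta((.4542,-.3034),.084,74.0)"
```

```text
time_s: 10.38
ee_pos: [0.4546, -0.3013, 0.0924]
orientation: [[-0.96, 0.279, -0.003], [0.279, 0.96, 0.004], [0.004, 0.002, -1.0]]
force: [0.5, -0.9, -0.9]
gripper_width: 0.0332
finger_force: 30.0
shift mm [-0.2 -2.2  8.4] turn -0.2 t 10.3833
```

```bash
python3 -m creep '[[[0.025,0,-0.0015,0.004,0],[0.025,0,-0.0015,0.007,0],[0.025,0,-0.0015,0.0085,0],[0.025,0,-0.0015,0.0095,0],[0.025,0,-0.0015,0.0095,0],[0.025,0,-0.0015,0.0095,0]]]'| grep -E "ee|force"; python3 -m creep '[[[0.025,0,0,0.001,0],[0.025,0,0,0.001,0]]]' | grep -E "ee|force"
```

```text
ee_pos: [0.4559, -0.3043, 0.0858]
force: [-0.8, 0.3, -1.8]
finger_force: 30.0
ee_pos: [0.4556, -0.3041, 0.0842]
force: [0.4, 0.4, -1.0]
finger_force: 30.0
```

```bash
python3 -m creep '[[[0.025,0,0,0.001,0],[0.025,0,0,0.001,0]]]' | grep -E "ee|force"; python3 -m creep '[[[0.055,0,0,0,0],[0.07,0,0,0,0],[0.08,0,0,0,0],[0.09,0,0,-0.03,0],[0.09,0,0,-0.07,0],[0.09,0,0,-0.11,0],[0.09,0,0.02,-0.14,7],[0.09,0,0.05,-0.16,14],[0.09,0,0.085,-0.16,21],[0.09,0,0.12,-0.16,28]]]'; python3 -c "
from h import *
delta((.573,-.0905),.080,13.5)"
```

```text
ee_pos: [0.456, -0.3044, 0.0839]
force: [-0.9, 0.7, 3.5]
finger_force: 30.0
time_s: 12.05
ee_pos: [0.4898, -0.1891, 0.2452]
orientation: [[-0.714, 0.701, 0.003], [0.701, 0.714, -0.002], [-0.004, 0.001, -1.0]]
force: [1.0, 0.2, 0.9]
gripper_width: 0.0899
finger_force: 0.0
shift mm [ 10.3 128.5 165.3] turn 32.0 t 12.05
```

```bash
python3 -m creep '[[[0.09,0.002,0.03,0,7],[0.09,0.004,0.06,0,14],[0.09,0.006,0.09,0,21],[0.09,0.008,0.115,0,28],[0.09,0.0105,0.1285,0.02,32],[0.09,0.0105,0.1285,0.05,32],[0.08,0.0105,0.1285,0.085,32],[0.07,0.0105,0.1285,0.12,32],[0.06,0.0105,0.1285,0.145,32],[0.06,0.0105,0.1285,0.155,32]]]';python3 -m creep '[[[0.06,0,0,0.006,0],[0.06,0,0,0.01,0],[0.06,0,0,0.01,0]]]'; python3 -c "
from h import *
im=optics.snapshot('wrist');cv2.imwrite('pics/w5.png',im)
s=arm.sense();R=s['orientation'];p=s['ee_pos']
print([pix('wrist',p+R[:,1]*a+np.array([0,0,.019])) for a in(-.0175,0,.0175)])"
```

```text
time_s: 12.88
ee_pos: [0.5676, -0.0888, 0.0833]
orientation: [[-0.241, 0.97, -0.007], [0.97, 0.241, 0.003], [0.004, -0.007, -1.0]]
force: [0.3, 0.8, -0.7]
gripper_width: 0.0667
finger_force: 0.0
time_s: 13.13
ee_pos: [0.5713, -0.0902, 0.0789]
orientation: [[-0.241, 0.971, 0.001], [0.971, 0.241, -0.0], [-0.001, 0.001, -1.0]]
force: [-0.3, 0.6, 0.2]
gripper_width: 0.0601
finger_force: 0.0
[array([279.67824107, 315.48998033]), array([320.32776893, 315.51824507]), array([360.97170683, 315.54650592])]
```

View pics/w5.png

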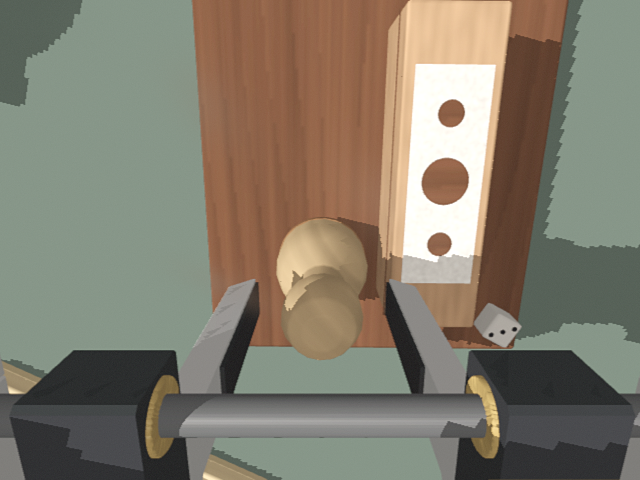

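The pawn ball is centred at (321.7,317), matching the gripper at 320. I'll close and carry it.

```bash
python3 -m creep '[[[0.05,0,0.0005,0,0],[0.03,0,0.0005,0,0],[0.025,0,0.0005,0,0],[0.025,0,0.0005,0,0],[0.025,0,0.0005,0,0],[0.025,0,0.0005,0,0],[0.025,0,0.0005,0,0]]]'; python3 -m creep '[[[0.025,0,0,-0.01,0],[0.025,0,0,-0.04,0],[0.025,0,0,-0.08,0],[0.025,-0.02,0,-0.12,0],[0.025,-0.05,-0.01,-0.15,-4],[0.025,-0.08,-0.02,-0.16,-11],[0.025,-0.11,-0.03,-0.16,-18],[0.025,-0.14,-0.04,-0.16,-25],[0.025,-0.17,-0.05,-0.16,-32],[0.025,-0.2,-0.06,-0.16,-39]]]'; python3 -c "
from h import *
delta((.5196,-.3222),.066,74.0)"
```

```text
time_s: 13.77
ee_pos: [0.5714, -0.09, 0.0787]
orientation: [[-0.241, 0.971, 0.001], [0.971, 0.241, -0.0], [-0.001, 0.001, -1.0]]
force: [-0.2, 0.8, 3.7]
gripper_width: 0.0339
finger_force: 30.0
time_s: 14.6
ee_pos: [0.5605, -0.2995, 0.238]
orientation: [[-0.802, 0.598, -0.001], [0.598, 0.802, 0.001], [0.001, 0.0, -1.0]]
force: [1.1, -0.3, -2.2]
gripper_width: 0.034
finger_force: 30.0
shift mm [ 19.  -42.7 172. ] turn -20.7 t 14.6
```

```bash
python3 -m creep '[[[0.025,0.006,-0.014,0,-7],[0.025,0.013,-0.03,0,-14],[0.025,0.018,-0.042,0,-20.7],[0.025,0.0185,-0.0425,0.03,-20.7],[0.025,0.0185,-0.0425,0.065,-20.7],[0.025,0.0185,-0.0425,0.1,-20.7],[0.025,0.0185,-0.0425,0.135,-20.7],[0.025,0.0185,-0.0425,0.153,-20.7],[0.025,0.0185,-0.0425,0.16,-20.7],[0.025,0.0185,-0.0425,0.16,-20.7]]]'; python3 -c "
from h import *
delta((.5196,-.3222),.066,74.0)"
```

```text
time_s: 15.43
ee_pos: [0.5194, -0.3199, 0.076]
orientation: [[-0.96, 0.282, -0.003], [0.282, 0.96, 0.003], [0.004, 0.002, -1.0]]
force: [0.5, 0.1, -1.7]
gripper_width: 0.0337
finger_force: 30.0
shift mm [-0.8 -2.1 10. ] turn -0.4 t 15.4333
```

```bash
python3 -m creep '[[[0.025,0,-0.001,0.004,0],[0.025,0,-0.001,0.007,0],[0.025,0,-0.001,0.009,0],[0.025,0,-0.001,0.01,0],[0.025,0,-0.001,0.01,0],[0.025,0,-0.001,0.01,0]]]'| grep -E "ee|force"; python3 -m creep '[[[0.025,0,0,0.001,0],[0.025,0,0,0.001,0]]]' | grep -E "ee|force"
```

```text
ee_pos: [0.5207, -0.3223, 0.0687]
force: [-1.0, -0.5, -1.3]
finger_force: 30.0
ee_pos: [0.5205, -0.3221, 0.0672]
force: [-0.4, 1.1, -1.0]
finger_force: 30.0
```

```bash
python3 -m creep '[[[0.025,0,0,0.0012,0],[0.025,0,0,0.0012,0]]]' | grep -E "ee|force"; python3 -m creep '[[[0.025,0,0,0.001,0],[0.025,0,0,0.001,0]]]' | grep -E "ee|force"
```

```text
ee_pos: [0.5204, -0.3221, 0.0658]
force: [0.1, 1.0, -1.8]
finger_force: 30.0
ee_pos: [0.5208, -0.3223, 0.0658]
force: [-1.4, 1.4, 3.3]
finger_force: 30.0
```

```bash
python3 -m creep '[[[0.055,0,0,0,0],[0.07,0,0,0,0],[0.08,0,0,0,0],[0.09,0,0,-0.03,0],[0.09,0,0,-0.07,0],[0.09,0,0,-0.11,0],[0.094,0,0.02,-0.14,7],[0.094,-0.02,0.05,-0.14,14],[0.094,-0.04,0.08,-0.14,21],[0.094,-0.06,0.11,-0.14,28]]]'; python3 -c "
from h import *
delta((.6133,-.0239),.14,13.5)"
```

```text
time_s: 17.27
ee_pos: [0.6102, -0.2328, 0.2061]
orientation: [[-0.71, 0.704, 0.002], [0.704, 0.71, -0.001], [-0.002, 0.001, -1.0]]
force: [0.0, -0.3, 0.2]
gripper_width: 0.0936
finger_force: 0.0
shift mm [145.  150.5  65.9] turn 31.7 t 17.2667
```

```bash
python3 -m creep '[[[0.094,0.02,0.021,0,7],[0.094,0.04,0.042,0,14],[0.094,0.06,0.063,0,21],[0.094,0.08,0.084,0.01,28],[0.094,0.1,0.105,0.03,31.7],[0.094,0.12,0.125,0.05,31.7],[0.094,0.14,0.145,0.065,31.7],[0.094,0.145,0.1505,0.066,31.7],[0.094,0.145,0.1505,0.066,31.7],[0.094,0.145,0.1505,0.066,31.7]]]'; python3 -c "
from h import *
import json
m=optics.camera_model('wrist');im=optics.snapshot('wrist');cv2.imwrite('pics/w6.png',im)
json.dump({k:np.array(v).tolist() for k,v in m.items()},open('w6.json','w'))
t=optics.snapshot('top');cv2.imwrite('pics/t6.png',cv2.resize(t[110:290,160:500],None,fx=2.35,fy=2.35,interpolation=cv2.INTER_CUBIC))"
```

```text
time_s: 18.1
ee_pos: [0.6112, -0.025, 0.1398]
orientation: [[-0.242, 0.97, 0.001], [0.97, 0.242, -0.001], [-0.001, 0.001, -1.0]]
force: [0.3, -1.2, -0.6]
gripper_width: 0.0939
finger_force: 0.0
```

View pics/w6.png

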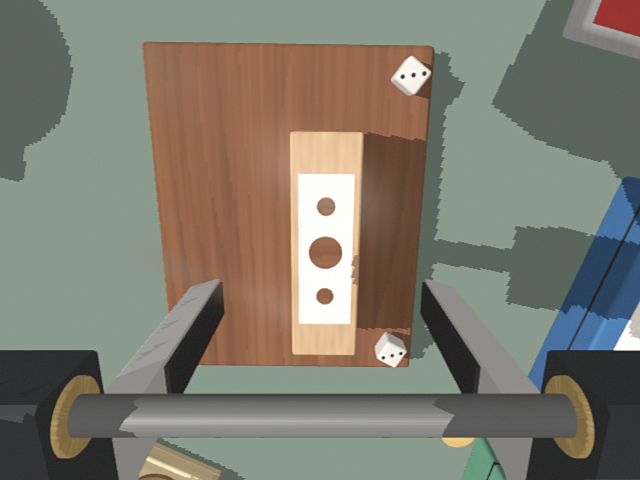

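View pics/t6.png

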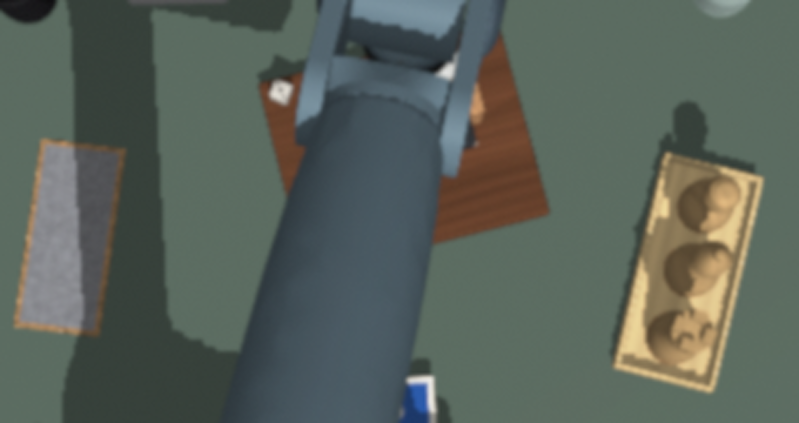

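All three pieces stand in the tray. In the wrist view the box's top corners are (291,132), (363,132), (355,355), (292,354).

```bash
python3 - <<'E'
from h import *
import json
m=json.load(open('w6.json'))
q=np.array([world(m,c,.07)[:2] for c in((291,132),(363,132),(355,355),(292,354))]);c=q.mean(0)
print(q,c,[np.linalg.norm(q[i]-q[i-1]) for i in range(4)])
d=q[0]+q[1]-q[2]-q[3];a=np.degrees(np.arctan2(d[1],d[0]))-90;print("yaw",a)
delta(c,.027,a)
b=np.array([world(m,c,.018)[:2] for c in((144,42),(433,46),(409,366))]);print("board",b,(b[0]+b[2])/2)
E
```

```text
[[ 0.57615588  0.04324532]
 [ 0.61735206  0.05354111]
 [ 0.65204529 -0.0910921 ]
 [ 0.60971662 -0.10082846]] [ 0.61381746 -0.02378353] [np.float64(0.14793098911409053), np.float64(0.04246326066145216), np.float64(0.14873595272435958), np.float64(0.04343400214987601)]
yaw 13.30122885887279
shift mm [  1.8   2.4 113.4] turn 0.6 t 18.2
board [[ 0.46372573  0.07452602]
 [ 0.65334824  0.11942906]
 [ 0.71137911 -0.12018189]] [ 0.58755242 -0.02282793]
```

```bash
python3 -m creep '[[[0.08,0.002,0.002,0.03,0.5],[0.075,0.002,0.002,0.06,0.5],[0.07,0.002,0.002,0.085,0.5],[0.07,0.002,0.002,0.1,0.5],[0.07,0.002,0.002,0.11,0.5],[0.07,0.002,0.002,0.113,0.5],[0.06,0.002,0.002,0.113,0.5],[0.05,0.002,0.002,0.113,0.5],[0.035,0.002,0.002,0.113,0.5],[0.035,0.002,0.002,0.113,0.5]]]'; python3 -m creep '[[[0.035,0,0,0,0],[0.035,0,0,0,0],[0.035,0,0,0,0],[0.035,0,0,0,0]]]'
```

```text
time_s: 19.03
ee_pos: [0.6131, -0.0223, 0.0274]
orientation: [[-0.233, 0.973, 0.002], [0.973, 0.233, -0.001], [-0.001, 0.002, -1.0]]
force: [-0.4, -0.8, 0.7]
gripper_width: 0.0468
finger_force: 0.0
time_s: 19.37
ee_pos: [0.6128, -0.0223, 0.0272]
orientation: [[-0.233, 0.973, 0.002], [0.973, 0.233, -0.001], [-0.001, 0.001, -1.0]]
force: [-1.3, 0.5, 6.4]
gripper_width: 0.0437
finger_force: 30.0
```

```bash
python3 -m creep '[[[0.035,0,0,-0.01,0],[0.035,0,0,-0.035,0],[0.035,0,0,-0.07,0],[0.035,0.01,-0.01,-0.1,-5],[0.035,0.035,-0.025,-0.1,-12],[0.035,0.07,-0.035,-0.1,-19],[0.035,0.105,-0.05,-0.1,-26],[0.035,0.14,-0.065,-0.1,-33],[0.035,0.175,-0.08,-0.1,-40],[0.035,0.21,-0.095,-0.1,-47]]]'; python3 -c "
from h import *
delta((.5045,.3105),.08,81.7)"
```

```text
time_s: 20.2
ee_pos: [0.4685, 0.1613, 0.1253]
orientation: [[-0.873, 0.488, -0.002], [0.488, 0.873, 0.0], [0.001, -0.001, -1.0]]
force: [0.5, 0.1, -3.0]
gripper_width: 0.0439
finger_force: 30.0
shift mm [ 41.4 147.8  45.3] turn -20.9 t 20.2
```

```bash
python3 -m creep '[[[0.035,0.01,0.035,0,-7],[0.035,0.02,0.07,0,-14],[0.035,0.03,0.105,0,-20.9],[0.035,0.038,0.135,0.02,-20.9],[0.035,0.041,0.147,0.04,-20.9],[0.035,0.041,0.147,0.045,-20.9],[0.035,0.041,0.147,0.045,-20.9]]]'; python3 -c "
from h import *
import json
m=optics.camera_model('wrist');im=optics.snapshot('wrist');cv2.imwrite('pics/w7.png',im)
json.dump({k:np.array(v).tolist() for k,v in m.items()},open('w7.json','w'))
delta((.5045,.3105),.0122,81.7)"
```

```text
time_s: 20.78
ee_pos: [0.505, 0.3077, 0.0781]
orientation: [[-0.989, 0.149, -0.006], [0.149, 0.989, -0.002], [0.005, -0.003, -1.0]]
force: [-0.4, -0.2, -3.7]
gripper_width: 0.0439
finger_force: 30.0
shift mm [ 1.9  2.9 67.5] turn -0.3 t 20.8333
```

View pics/w7.png

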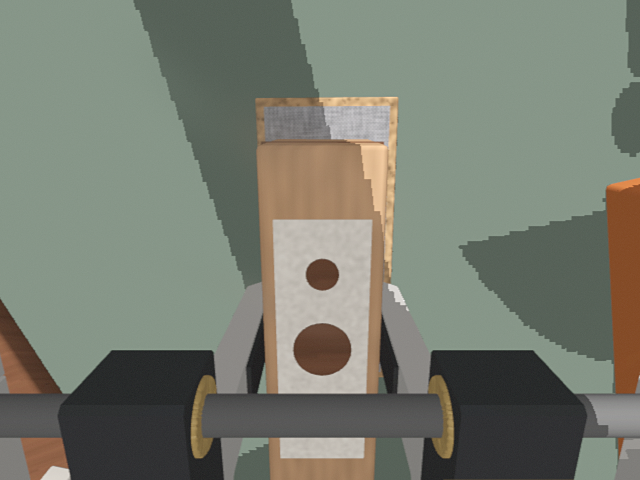

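```bash
python3 - <<'E'
from h import *
import json
m=json.load(open('w7.json'))
a,b=[world(m,c,.003)[:2] for c in((257,98),(398,97))]
v=b-a;v2=v/np.linalg.norm(v);print(np.linalg.norm(v),np.degrees(np.arctan2(v[1],v[0])))
th=np.radians(81.7-90);u=np.array([np.cos(th),np.sin(th)])
print("mat",(a+b)/2+.095*u)
print(optics.camera_model('wrist')['t']-m['t'])
E
```

```text
0.08326692840867124 81.85624111127264
mat [0.50623004 0.31116094]
[-0.00052716 -0.00090983 -0.00029341]
```

```bash
python3 -m creep '[[[0.035,0.001,0.0025,0.02,-0.2],[0.035,0.001,0.0025,0.04,-0.2],[0.035,0.001,0.0025,0.055,-0.2],[0.035,0.001,0.0025,0.06,-0.2],[0.035,0.001,0.0025,0.06,-0.2],[0.035,0.001,0.0025,0.06,-0.2]]]'; python3 -c "
from h import *
delta((.5045,.311),.0122,81.8)"
```

```text
time_s: 21.33
ee_pos: [0.5078, 0.3105, 0.0222]
orientation: [[-0.989, 0.148, 0.001], [0.148, 0.989, 0.001], [-0.001, 0.001, -1.0]]
force: [0.2, 0.8, -3.0]
gripper_width: 0.0442
finger_force: 30.0
shift mm [ 3.3  0.  10. ] turn -0.3 t 21.3333
```

```bash
python3 -m creep '[[[0.035,0.002,0,0.004,-0.3],[0.035,0.0025,0,0.007,-0.3],[0.035,0.0025,0,0.0085,-0.3],[0.035,0.0025,0,0.0085,-0.3],[0.035,0.0025,0,0.0085,-0.3]]]'| grep -E "ee|force"; python3 -m creep '[[[0.035,0,0,0.001,0],[0.035,0,0,0.001,0]]]' | grep -E "ee|force";  python3 -m creep '[[[0.035,0,0,0.001,0],[0.035,0,0,0.001,0]]]' | grep -E "ee|force"
```

```text
ee_pos: [0.5045, 0.3113, 0.0125]
force: [-1.2, -0.2, -4.1]
finger_force: 30.0
ee_pos: [0.5048, 0.3114, 0.0122]
force: [-2.8, -0.5, 2.0]
finger_force: 30.0
ee_pos: [0.5048, 0.3114, 0.0122]
force: [-7.2, -3.8, 10.1]
finger_force: 30.0
```

```bash
python3 -m creep '[[[0.055,0,0,-0.001,0],[0.065,0,0,-0.001,0],[0.075,0,0,-0.001,0],[0.075,0,0,-0.03,0],[0.075,0,0,-0.07,0],[0.08,0,0,-0.11,0],[0.08,0,0,-0.15,0],[0.08,0,-0.025,-0.175,0],[0.08,0,-0.06,-0.195,0],[0.08,0,-0.1,-0.195,0]]]'; python3 -c "
from h import *
cv2.imwrite('pics/w8.png',optics.snapshot('wrist'))
delta((.3906,-.2858),.23,74.15)"
```

```text
time_s: 22.92
ee_pos: [0.493, 0.2127, 0.2111]
orientation: [[-0.99, 0.139, 0.01], [0.139, 0.99, 0.002], [-0.01, 0.004, -1.0]]
force: [1.4, -0.5, 0.9]
gripper_width: 0.0801
finger_force: 0.0
shift mm [  28.6 -501.8  -21. ] turn 7.6 t 22.9667
```

View pics/w8.png

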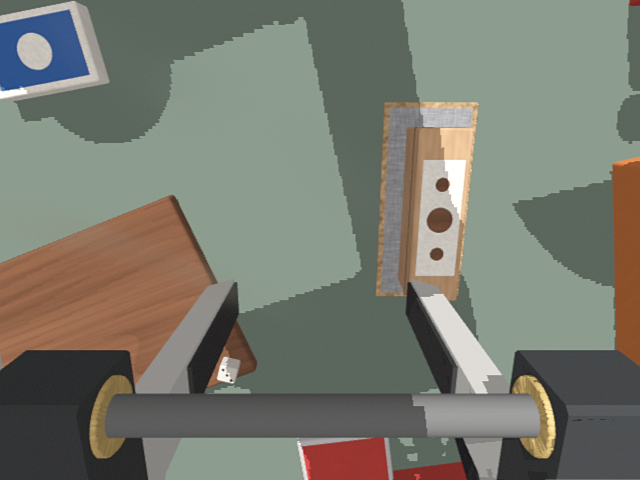

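The box lies on the smaller mat, with margins of about 20 mm at the left and the near end, so it is well centred. Now the pieces go back, starting with the rook.

```bash
python3 -m creep '[[[0.08,0.002,-0.035,-0.02,2],[0.08,0.004,-0.07,-0.02,4],[0.08,0.006,-0.105,-0.02,7],[0.08,0.008,-0.14,-0.02,7.6],[0.08,0.01,-0.175,-0.02,7.6],[0.08,0.012,-0.21,-0.02,7.6],[0.08,0.014,-0.245,-0.02,7.6],[0.08,0.016,-0.28,-0.02,7.6],[0.08,0.018,-0.315,-0.02,7.6],[0.08,0.02,-0.35,-0.02,7.6]]]'|head -2; python3 -c "
from h import *
delta((.3906,-.2858),.23,74.15)"
```

```text
time_s: 23.8
ee_pos: [0.4203, -0.133, 0.2254]
shift mm [ -12.9 -155.1   -4.5] turn 0.1 t 23.8
```

```bash
python3 -m creep '[[[0.08,-0.003,-0.035,0,0],[0.08,-0.006,-0.07,0,0],[0.08,-0.009,-0.105,0,0],[0.08,-0.012,-0.135,0,0],[0.08,-0.013,-0.148,0,0],[0.08,-0.013,-0.148,0,0],[0.08,-0.013,-0.148,0,0]]]'|head -2; python3 -c "
from h import *
delta((.3906,-.2858),.0760,74.15)"
```

```text
time_s: 24.38
ee_pos: [0.3932, -0.277, 0.2251]
shift mm [  0.   -9.3 149.1] turn 0.0 t 24.3833
```

```bash
python3 -m creep '[[[0.08,0,-0.004,0.03,0],[0.08,0,-0.006,0.065,0],[0.08,0,-0.007,0.1,0],[0.075,0,-0.007,0.13,0],[0.07,0,-0.007,0.135,0],[0.07,0,-0.007,0.135,0],[0.07,0,-0.007,0.135,0]]]'|head -2; python3 -c "
from h import *
delta((.3906,-.2858),.0760,74.15)"
```

```text
time_s: 24.97
ee_pos: [0.3923, -0.2839, 0.0918]
shift mm [ 1.2 -2.3 15.8] turn 0.2 t 24.9667
```

```bash
python3 -m creep '[[[0.06,0.001,-0.002,0.01,0.2],[0.06,0.001,-0.002,0.0145,0.2],[0.06,0.001,-0.002,0.0145,0.2],[0.06,0.001,-0.002,0.0145,0.2]]]'|head -2; python3 -c "
from h import *
delta((.3906,-.2858),.0760,74.15)"
```

```text
time_s: 25.3
ee_pos: [0.3899, -0.286, 0.0763]
shift mm [-0.6  0.3  0.3] turn -0.1 t 25.3
```

```bash
python3 -m creep '[[[0.05,-0.0005,0,0,0],[0.04,-0.0005,0,0,0],[0.03,-0.0005,0,0,0],[0.03,-0.0005,0,0,0],[0.03,-0.0005,0,0,0],[0.03,-0.0005,0,0,0]]]'; python3 -m creep '[[[0.03,0,0,-0.01,0],[0.03,0,0,-0.04,0],[0.03,0,0,-0.08,0],[0.03,0,0.03,-0.11,0],[0.03,0,0.065,-0.13,7],[0.03,0,0.1,-0.13,14],[0.03,0,0.135,-0.13,21],[0.03,-0.015,0.165,-0.13,28],[0.03,-0.03,0.195,-0.13,35],[0.03,-0.045,0.225,-0.13,42]]]'; python3 -c "
from h import *
delta((.5424,.0299),.0884,13.55)"
```

```text
time_s: 25.8
ee_pos: [0.3905, -0.286, 0.0762]
orientation: [[-0.962, 0.275, 0.0], [0.275, 0.962, -0.0], [-0.0, -0.0, -1.0]]
force: [0.4, 0.2, 1.6]
gripper_width: 0.039
finger_force: 30.0
time_s: 26.63
ee_pos: [0.4938, -0.0827, 0.2065]
orientation: [[-0.568, 0.823, 0.0], [0.823, 0.568, -0.0], [-0.001, 0.0, -1.0]]
force: [-0.1, -1.1, -2.0]
gripper_width: 0.0398
finger_force: 30.0
shift mm [ 65.1 104.  118.1] turn 21.1 t 26.6333
```

```bash
python3 -m creep '[[[0.03,0.018,0.03,0,7],[0.03,0.036,0.06,0,14],[0.03,0.054,0.085,0.01,21],[0.03,0.065,0.102,0.03,21.1],[0.03,0.065,0.102,0.06,21.1],[0.03,0.065,0.102,0.085,21.1],[0.03,0.065,0.102,0.1,21.1],[0.03,0.065,0.102,0.105,21.1],[0.03,0.065,0.102,0.105,21.1],[0.03,0.065,0.102,0.105,21.1]]]' |head -2; python3 -c "
from h import *
delta((.5424,.0299),.0892,13.55)"
```

```text
time_s: 27.47
ee_pos: [0.5403, 0.0272, 0.1019]
shift mm [ 2.1  2.7 12.7] turn 0.3 t 27.4667
```

```bash
python3 -m creep '[[[0.03,0.0015,0.002,0.006,0.3],[0.03,0.0015,0.002,0.01,0.3],[0.03,0.0015,0.002,0.0115,0.3],[0.03,0.0015,0.002,0.0115,0.3],[0.03,0.0015,0.002,0.0115,0.3]]]' |grep -E "ee|force"; python3 -c "
from h import *
delta((.5424,.0299),.0884,13.55)"
```

```text
ee_pos: [0.5414, 0.0293, 0.0896]
force: [0.1, 0.5, -2.0]
finger_force: 30.0
shift mm [0.4 1.1 1.2] turn 0.0 t 27.8833
```

```bash
python3 -m creep '[[[0.03,0.0005,0.001,0.001,0],[0.03,0.0005,0.001,0.001,0],[0.03,0.0005,0.001,0.001,0]]]' |grep -E "ee|force"; python3 -m creep '[[[0.03,0,0,0.001,0],[0.03,0,0,0.001,0]]]' |grep -E "ee|force"
```

```text
ee_pos: [0.5425, 0.0298, 0.0892]
force: [-2.3, -1.3, 3.8]
finger_force: 30.0
ee_pos: [0.5427, 0.0298, 0.0892]
force: [-5.1, -0.9, 10.4]
finger_force: 30.0
```

```bash
python3 -m creep '[[[0.06,0,0,-0.001,0],[0.07,0,0,-0.001,0],[0.08,0,0,-0.001,0],[0.09,0,0,-0.03,0],[0.09,0,0,-0.07,0],[0.09,0,0,-0.11,0],[0.09,-0.02,-0.01,-0.14,-7],[0.09,-0.055,-0.02,-0.16,-14],[0.09,-0.09,-0.03,-0.16,-21],[0.09,-0.125,-0.04,-0.16,-28]]]' | head -2; python3 -c "
from h import *
delta((.456,-.3044),.0843,73.8)"
```

```text
time_s: 29.13
ee_pos: [0.5336, -0.1, 0.2496]
shift mm [-102.  -193.5  165.3] turn -32.6 t 29.1333
```

```bash
python3 -m creep '[[[0.08,-0.017,-0.033,0,-7],[0.08,-0.034,-0.066,0,-14],[0.08,-0.051,-0.099,0,-21],[0.08,-0.068,-0.132,0,-28],[0.08,-0.085,-0.163,0,-32.6],[0.08,-0.1,-0.191,0.01,-32.6],[0.08,-0.1,-0.191,0.04,-32.6],[0.08,-0.1,-0.191,0.075,-32.6],[0.075,-0.1,-0.191,0.11,-32.6],[0.07,-0.1,-0.191,0.14,-32.6]]]' |head -2; python3 -m creep '[[[0.07,0,0,0.01,0],[0.07,0,0,0.01,0],[0.07,0,0,0.01,0]]]' |head -2;python3 -c "
from h import *
delta((.456,-.3044),.0843,73.8)"
```

```text
time_s: 29.97
ee_pos: [0.4528, -0.2988, 0.105]
time_s: 30.22
ee_pos: [0.454, -0.2994, 0.0982]
shift mm [-3.4 -4.2 13.9] turn -0.4 t 30.2167
```

```bash
python3 -m creep '[[[0.06,-0.002,-0.003,0.006,-0.3],[0.06,-0.003,-0.0035,0.011,-0.4],[0.06,-0.003,-0.0035,0.0125,-0.4],[0.06,-0.003,-0.0035,0.0125,-0.4],[0.06,-0.003,-0.0035,0.0125,-0.4]]]' |head -2;python3 -c "
from h import *
delta((.456,-.3044),.0843,73.8)"
```

```text
time_s: 30.63
ee_pos: [0.4556, -0.3035, 0.0853]
shift mm [-0.6 -0.7  1. ] turn -0.0 t 30.6333
```

Close, lift, and carry to the bishop's spot, TCP (.5562, -.0295, .0969).

```bash
python3 -m creep '[[[0.05,-0.0005,-0.0007,0.0007,0],[0.04,-0.0005,-0.0007,0.0007,0],[0.025,-0.0005,-0.0007,0.0007,0],[0.025,-0.0005,-0.0007,0.0007,0],[0.025,-0.0005,-0.0007,0.0007,0],[0.025,-0.0005,-0.0007,0.0007,0],[0.025,-0.0005,-0.0007,0.0007,0]]]'; python3 -m creep '[[[0.025,0,0,-0.01,0],[0.025,0,0,-0.04,0],[0.025,0,0,-0.08,0],[0.025,0,0.03,-0.12,0],[0.025,0,0.06,-0.15,7],[0.025,0,0.095,-0.16,14],[0.025,0,0.13,-0.16,21],[0.025,-0.005,0.16,-0.16,28],[0.025,-0.01,0.185,-0.16,35],[0.025,-0.015,0.21,-0.16,42]]]'; python3 -c "
from h import *
delta((.5562,-.0295),.0977,13.9)"
```

```text
time_s: 31.22
ee_pos: [0.4557, -0.3043, 0.0844]
orientation: [[-0.96, 0.279, 0.0], [0.279, 0.96, -0.0], [-0.0, -0.0, -1.0]]
force: [-0.4, -1.1, -0.7]
gripper_width: 0.0334
finger_force: 30.0
time_s: 32.05
ee_pos: [0.5289, -0.1047, 0.245]
orientation: [[-0.528, 0.849, 0.0], [0.849, 0.528, 0.0], [-0.0, 0.0, -1.0]]
force: [0.1, -0.6, -1.2]
gripper_width: 0.0336
finger_force: 30.0
shift mm [ 49.5  62.9 147.3] turn 18.0 t 32.05
```

```bash
python3 -m creep '[[[0.025,0.016,0.021,0,7],[0.025,0.032,0.042,0,14],[0.025,0.048,0.061,0,18],[0.025,0.0485,0.0615,0.02,18],[0.025,0.0485,0.0615,0.05,18],[0.025,0.0485,0.0615,0.085,18],[0.025,0.0485,0.0615,0.115,18],[0.025,0.0485,0.0615,0.13,18],[0.025,0.0485,0.0615,0.134,18],[0.025,0.0485,0.0615,0.134,18]]]' |head -2; python3 -c "
from h import *
delta((.5562,-.0295),.0977,13.9)"
```

```text
time_s: 32.88
ee_pos: [0.554, -0.0326, 0.1093]
shift mm [ 2.4  2.9 11.6] turn 0.3 t 32.8833
```

```bash
python3 -m creep '[[[0.025,0.0015,0.002,0.006,0.3],[0.025,0.0015,0.0025,0.01,0.3],[0.025,0.0015,0.0025,0.0105,0.3],[0.025,0.0015,0.0025,0.0105,0.3],[0.025,0.0015,0.0025,0.0105,0.3]]]' |grep -E "ee|force"; python3 -c "
from h import *
delta((.5562,-.0295),.0977,13.9)"
```

```text
ee_pos: [0.5574, -0.0309, 0.1004]
force: [0.9, 0.0, -1.1]
finger_force: 30.0
shift mm [ 1.6 -0.8  2.7] turn -0.0 t 33.3
```

```bash
python3 -m creep '[[[0.025,0.0012,-0.0008,0.0015,0],[0.025,0.0012,-0.0008,0.0015,0],[0.025,0.0012,-0.0008,0.0015,0]]]' |grep -E "ee|force"; python3 -m creep '[[[0.025,0,0,0.001,0],[0.025,0,0,0.001,0]]]' |grep -E "ee|force";python3 -c "
from h import *
delta((.5562,-.0295),.0977,13.9)"
```

```text
ee_pos: [0.5558, -0.0298, 0.0983]
force: [-0.2, 0.1, -1.1]
finger_force: 30.0
ee_pos: [0.556, -0.0299, 0.0974]
force: [0.4, -0.6, -1.6]
finger_force: 30.0
shift mm [ 0.3  0.2 -0.3] turn -0.0 t 33.7167
```

```bash
python3 -m creep '[[[0.025,0.0003,0.0002,0.001,0],[0.025,0.0003,0.0002,0.001,0]]]' |grep -E "ee|force"
```

```text
ee_pos: [0.5563, -0.0298, 0.0973]
force: [-2.6, -0.3, 5.2]
finger_force: 30.0
```

Contact; release and go for the pawn at (.5206, -.3222).

```bash
python3 -m creep '[[[0.055,0,0,0,0],[0.07,0,0,0,0],[0.08,0,0,0,0],[0.09,0,0,-0.03,0],[0.09,0,0,-0.07,0],[0.09,0,0,-0.11,0],[0.09,-0.02,0,-0.14,-7],[0.09,-0.055,-0.01,-0.15,-14],[0.09,-0.09,-0.015,-0.15,-21],[0.09,-0.125,-0.02,-0.15,-28]]]' | head -2; python3 -c "
from h import *
delta((.5206,-.3222),.0662,73.8)"
```

```text
time_s: 34.72
ee_pos: [0.5672, -0.1571, 0.248]
shift mm [ -90.2 -145.8  181.9] turn -31.5 t 34.7167
```

```bash
python3 -m creep '[[[0.08,-0.018,-0.029,0,-7],[0.08,-0.036,-0.058,0,-14],[0.08,-0.054,-0.087,0,-21],[0.08,-0.072,-0.116,0,-28],[0.08,-0.089,-0.144,0.02,-31.5],[0.08,-0.089,-0.144,0.055,-31.5],[0.08,-0.089,-0.144,0.09,-31.5],[0.08,-0.089,-0.144,0.125,-31.5],[0.075,-0.089,-0.144,0.155,-31.5],[0.07,-0.089,-0.144,0.165,-31.5]]]' |head -2; python3 -m creep '[[[0.07,0,0,0,0],[0.07,0,0,0,0],[0.07,0,0,0,0]]]' |head -2;python3 -c "
from h import *
delta((.5206,-.3222),.0662,73.8)"
```

```text
time_s: 35.55
ee_pos: [0.5159, -0.3157, 0.0756]
time_s: 35.8
ee_pos: [0.5202, -0.3192, 0.0839]
shift mm [-1.1 -2.7 17.7] turn -0.4 t 35.8
```

```bash
python3 -m creep '[[[0.06,-0.001,-0.002,0.006,-0.3],[0.06,-0.001,-0.0025,0.013,-0.3],[0.06,-0.001,-0.0025,0.0165,-0.3],[0.06,-0.001,-0.0025,0.0165,-0.3],[0.06,-0.001,-0.0025,0.0165,-0.3]]]' |head -2;python3 -c "
from h import *
delta((.5206,-.3222),.0662,73.8)"
```

```text
time_s: 36.22
ee_pos: [0.5188, -0.3206, 0.0644]
shift mm [-2.2 -1.1 -1.8] turn -0.1 t 36.2167
```

```bash
python3 -m creep '[[[0.06,-0.0015,-0.001,-0.001,0],[0.06,-0.0015,-0.001,-0.001,0],[0.06,-0.0015,-0.001,-0.001,0]]]' |head -2;python3 -c "
from h import *
delta((.5206,-.3222),.0662,73.8)"
```

```text
time_s: 36.47
ee_pos: [0.5205, -0.3224, 0.0662]
shift mm [-0.1  0.2 -0. ] turn -0.1 t 36.4667
```

```bash
python3 -m creep '[[[0.05,0,0,0,0],[0.04,0,0,0,0],[0.025,0,0,0,0],[0.025,0,0,0,0],[0.025,0,0,0,0],[0.025,0,0,0,0],[0.025,0,0,0,0]]]'; python3 -m creep '[[[0.025,0,0,-0.01,0],[0.025,0,0,-0.04,0],[0.025,0,0,-0.08,0],[0.025,0,0.03,-0.12,0],[0.025,0,0.06,-0.15,7],[0.025,0,0.09,-0.16,14],[0.025,0,0.11,-0.16,21],[0.025,0,0.13,-0.16,28],[0.025,0,0.145,-0.16,35],[0.025,0,0.16,-0.16,42]]]'; python3 -c "
from h import *
delta((.5714,-.09),.0795,13.9)"
```

```text
time_s: 37.05
ee_pos: [0.5202, -0.3222, 0.0658]
orientation: [[-0.96, 0.281, 0.0], [0.281, 0.96, -0.0], [-0.0, -0.0, -1.0]]
force: [-0.8, -0.2, -0.5]
gripper_width: 0.0337
finger_force: 30.0
time_s: 37.88
ee_pos: [0.5651, -0.1672, 0.2262]
orientation: [[-0.521, 0.854, -0.0], [0.854, 0.521, 0.0], [0.0, -0.0, -1.0]]
force: [0.3, -0.2, -2.4]
gripper_width: 0.0338
finger_force: 30.0
shift mm [ 62.6  45.6 146.7] turn 17.5 t 37.8833
```

```bash
python3 -m creep '[[[0.025,0.02,0.015,0,7],[0.025,0.04,0.03,0,14],[0.025,0.0615,0.0445,0,17.6],[0.025,0.0615,0.0445,0.02,17.6],[0.025,0.0615,0.0445,0.05,17.6],[0.025,0.0615,0.0445,0.085,17.6],[0.025,0.0615,0.0445,0.115,17.6],[0.025,0.0615,0.0445,0.13,17.6],[0.025,0.0615,0.0445,0.133,17.6],[0.025,0.0615,0.0445,0.133,17.6]]]' |head -2; python3 -c "
from h import *
delta((.5714,-.09),.0795,13.9)"
```

```text
time_s: 38.72
ee_pos: [0.5699, -0.0925, 0.092]
shift mm [ 2.1  2.1 12.4] turn 0.2 t 38.7167
```

```bash
python3 -m creep '[[[0.025,0.0015,0.0015,0.006,0.2],[0.025,0.0015,0.0015,0.01,0.2],[0.025,0.0015,0.0015,0.0105,0.2],[0.025,0.0015,0.0015,0.0105,0.2],[0.025,0.0015,0.0015,0.0105,0.2]]]' |grep -E "ee|force"; python3 -c "
from h import *
delta((.5714,-.09),.079,13.9)"
```

```text
ee_pos: [0.5722, -0.0912, 0.0829]
force: [-1.0, 0.0, -1.5]
finger_force: 30.0
shift mm [ 1.4 -0.5  3.9] turn -0.0 t 39.1333
```

```bash
python3 -m creep '[[[0.025,0.001,-0.0005,0.002,0],[0.025,0.001,-0.0005,0.002,0],[0.025,0.001,-0.0005,0.002,0]]]' |grep -E "ee|force"; python3 -m creep '[[[0.025,0,0,0.001,0],[0.025,0,0,0.001,0]]]' |grep -E "ee|force"; python3 -c "
from h import *
delta((.5714,-.09),.079,13.9)"
```

```text
ee_pos: [0.571, -0.0901, 0.0802]
force: [-0.7, 0.8, -1.9]
finger_force: 30.0
ee_pos: [0.571, -0.0902, 0.0791]
force: [-0.8, 0.3, -2.4]
finger_force: 30.0
shift mm [0.1 0.4 0.1] turn -0.0 t 39.55
```

```bash
python3 -m creep '[[[0.025,0.0001,0.0004,0.001,0],[0.025,0.0001,0.0004,0.001,0]]]' |grep -E "ee|force"; python3 -m creep '[[[0.055,0,0,0,0],[0.07,0,0,0,0],[0.08,0,0,0,0],[0.09,0,0,-0.03,0],[0.09,0,0,-0.07,0],[0.09,0,0,-0.11,0],[0.09,0,0,-0.15,0],[0.09,0.02,0,-0.18,0],[0.09,0.05,0,-0.21,0],[0.09,0.085,-0.01,-0.22,0]]]' |grep -E "ee|force"; python3 -m creep '[[[0.094,0.015,-0.006,0,0],[0.094,0.015,-0.006,0,0],[0.094,0.015,-0.006,0,0],[0.094,0.015,-0.006,0,0]]]' | grep ee
python3 - <<'E'
from h import *
import json
print(optics.camera_model('wrist')['t']-np.array(json.load(open('w1.json'))['t']))
m=optics.camera_model('wrist');im=optics.snapshot('wrist')
json.dump({k:np.array(v).tolist() for k,v in m.items()},open('w9.json','w'))
cv2.imwrite('pics/w9v.png',cv2.resize(im,(800,600)))
E
```

```text
ee_pos: [0.5715, -0.0901, 0.0788]
force: [-0.8, 0.5, 2.6]
finger_force: 30.0
ee_pos: [0.5437, -0.0103, 0.3038]
force: [0.6, -0.5, 0.9]
finger_force: 0.0
ee_pos: [0.5317, 0.0026, 0.2966]
[ 0.0156502  -0.00348827 -0.00196975]
```

View pics/w9v.png

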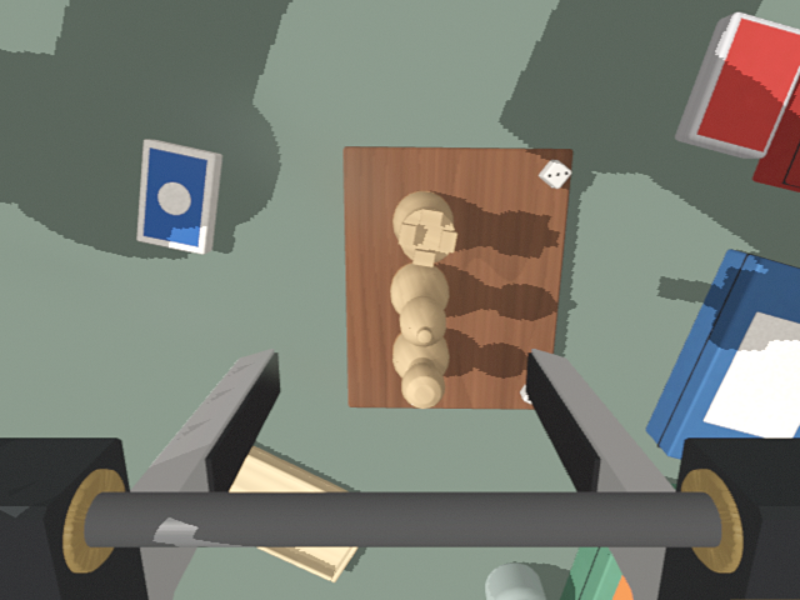

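All three pieces stand upright. Measured from the board's left edge their feet sit 47, 43 and 45 px in, the same as at the start. Their rows also moved together with the board (−5 px), so each is back on its spot. Both dice are still in their corners, and I can hand in.

```bash
python3 -c "
from bench import arm
print(arm.close_job())"
```

```text
the job is handed in; nothing more can be done
None
```

I handed the job in at about 41 s: the box lies flat in the middle of the smaller mat, long side along the mat's, all three pieces stand upright back on their original spots to within about 1 mm, and the dice were left alone (I didn't re-photograph the box after setting it down).

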